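Unmould the wax blocks and clear the cold plate

ROBOT

A 7-joint arm with a two-finger parallel gripper is mounted at the origin on the work surface. World frame = base frame: x ahead of the robot, y to its left, z up, the work surface at z = 0. Lengths are in m, angles in rad, forces in N, time in s.
With the tool pointing down it reaches from about 0.4 to 0.85 m from the base axis. Payload 10.4 kg.
Tool frame: the origin (TCP) lies at the very end of the fingers, on their centre line; the grasp point (between the pads) lies 19 mm behind it; z points along the fingers, y is the line along which they close (so a half turn about z gives the same grasp; the last joint's range is limited). The gripper opens to 87 mm and grips with 3 to 60 N. Pads are 19 mm wide; open, the fingers measure 117 mm over their backs; the gripper's body (75 mm by 190 mm) begins 51 mm behind the grasp point.
Start: joints at [1.251, 0.332, -0.065, 1.46, 0.022, 1.35, -0.088], TCP at [0.183, -0.598, 0.188] pointing down, gripper open.
Joint ranges: [-2.6, 2.6], [-0.5, 2.12], [-1.47, 1.34], [0.16, 2.42], [-1.27, 4.41], [0.06, 2.06], [-2.6, 2.6]. Speed limits (rad/s): [2.22, 2.22, 2.79, 2.79, 3.14, 3.14, 3.14].

INTERFACE

Orientations are given as a unit quaternion [x, y, z, w].
In Python, from bench import * gives the robot as it stands.
- The arm moves only by the tool step_arm, never from a script. Its arguments are lists of equal length, an entry for each row: "delta_pos": the shift along the world's x, y, z in units of 25 mm (1.0 is 25 mm), a list of three; "turn": the turn about the world's z in units of 0.12 rad (1.0 is 0.12 rad). In form: {"delta_pos": [[tx, ty, tz], ...], "turn": [turn, ...]}. A call has 1 to 12 rows; each row shifts and turns the commanded pose from where the row before left it; what a row does not reach is not made up. A row lasts 1/10 s, in which the tool goes at most 50 mm and 8.59 degrees, less where a joint would pass 70% of its speed; a pose out of reach is approached as far as the arm can. A call with a number of a shift or a turn outside -1 to 1 is refused whole. A call with a gripper value outside its range is refused whole. "grip" is the closure, from 0 (fully open) to 1 (shut), set as the call begins (left out, the last holds). The fingers move at their own pace and stop on an object; "newtons" is the grip in N (left out, the last holds). Time passes only in rows, so rows that do not move let the fingers close. It gives the time, the measured TCP pose, the force, the opening and the grip force at its end, in the units of the state.
- read_state(): the state, without advancing time (a new reading comes with each control period).
- camera(name): name is "side" or "top"; returns a dict with "image" (480x640x3 uint8, red, green, blue), "z_map" (480x640 float32, m along the optical axis (not along the pixel's ray), 0 where there is no reading), "mtx" (3x3 intrinsics, pixels), "view" (4x4, takes a point from world to camera coordinates). Camera axes: x right, y up, looking along -z (the intrinsics and any distortion apply to the point x, -y, -z); pixel columns grow to the right and rows downward; lengths in m; the calibration is good to about 2 mm. A picture is of the moment at which its call begins.
- close_job(): hands the job in; it is judged then, once.
The state is a dict: "time": time; "joint_positions": joint angles; "joint_vel": joint speeds; "joint_torque": joint torques, N m; "ee_pos": TCP position; "eef_rot": TCP orientation; "ft_force": force on the tool from outside, world axes, zero at the start; "torque": the same for the moment, N m; "width": finger opening in m; "grip_force": force on a finger pad.
Only numpy, scipy, OpenCV 4.12 (cv2) and the standard library are available. Lean on these libraries where they do the work, as an engineer would, in place of code of your own. Each camera call takes 0.05 s, during which the arm holds its last target. There are 200 camera calls.

TASK

The wax blocks on the cold plate have set: slide the cover fully open, lift every block out of its mould and lay it flat in the block tray, wax side down and none on top of another. Put all three empty moulds in the mould tub, then slide the cover fully shut again. Leave the other things on the counter as they are.

Things in the scene. Friction and masses are not known exactly. Their poses are not given: they have to be found in the camera images.
- cover (a joint): sliding cover of the cold plate: clear pane in an aluminium frame, 168 x 356 mm, top face 112 mm above the counter. Value in m: 0 = fully shut over the well, 0.15 = fully open, pushed back along the cold plate's +x over the housing. About 2 N of friction; stays where it is left; at the start up to 30 mm open.
- cover_handle (a point): centre of the cover's handle, a dark steel bar 120 mm long (along the cold plate's y), 12 mm thick (along x) and 12 mm high, standing on two 18 mm posts near the cover's front edge; the bar's underside is 18 mm and its top 30 mm above the pane. Posts 50 mm to either side of the centre. Moves with the cover.
- coldplate: fixed cold plate unit. Origin on the counter under the centre of its well; +x to its rear, away from the robot, z up. The open well, 146 (x) by 330 mm (y) inside, has a flat steel floor 60 mm above the counter; its walls, 12 mm thick, rise to 100 mm (side rails 104 mm). Behind it, x = 74 to 309 mm, is the housing, 98 mm high (101 mm at its rear), over which the cover slides.
- mould0: loose steel base mould standing in the well, like the other two: 82 mm long (its x) by 58 mm wide (its y) by 16 mm high, open on top, with a cavity 63 x 43 mm and 14 mm deep. Origin at the centre of its underside. 80 to 150 g. May be empty from the start.
- mould1: loose steel base mould standing in the well, like the other two: 82 mm long (its x) by 58 mm wide (its y) by 16 mm high, open on top, with a cavity 63 x 43 mm and 14 mm deep. Origin at the centre of its underside. 80 to 150 g. May be empty from the start.
- mould2: loose steel base mould standing in the well, like the other two: 82 mm long (its x) by 58 mm wide (its y) by 16 mm high, open on top, with a cavity 63 x 43 mm and 14 mm deep. Origin at the centre of its underside. 80 to 150 g. May be empty from the start.
- block0: set wax block in a mould (one of the three may be absent): grey lattice-backed plastic cassette 75 (its x) by 52 mm (its y), z = 13.5 to 28 mm (lattice to 29.5 mm), and below it a wax body 59 x 39 x 13.5 mm that hangs in the mould's cavity, 2 mm free all round; the cassette rests on the mould's rim. Origin at the centre of the wax's underside, z up through the cassette. 50 to 95 g.
- block1: set wax block in a mould (one of the three may be absent): grey lattice-backed plastic cassette 75 (its x) by 52 mm (its y), z = 13.5 to 28 mm (lattice to 29.5 mm), and below it a wax body 59 x 39 x 13.5 mm that hangs in the mould's cavity, 2 mm free all round; the cassette rests on the mould's rim. Origin at the centre of the wax's underside, z up through the cassette. 50 to 95 g.
- block2: set wax block in a mould (one of the three may be absent): grey lattice-backed plastic cassette 75 (its x) by 52 mm (its y), z = 13.5 to 28 mm (lattice to 29.5 mm), and below it a wax body 59 x 39 x 13.5 mm that hangs in the mould's cavity, 2 mm free all round; the cassette rests on the mould's rim. Origin at the centre of the wax's underside, z up through the cassette. 50 to 95 g.
- tray: loose aluminium block tray, 260 mm (its x) by 150 mm (its y) outside, rim 10 mm high, walls and floor 4 mm. Origin at the centre of its underside. On one side of the cold plate, left or right. It may get knocked a little.
- tub: loose grey plastic mould tub, open on top, 240 mm (its x) by 150 mm (its y) outside, 60 mm high, walls and floor 4 mm. Origin at the centre of its underside. On the other side of the cold plate. It may get knocked a little.
- forceps: steel forceps, 135 mm, lying on the counter at the far left; bystander. Origin at the centre of the underside
- carton: small cardboard carton 75 x 55 x 40 mm, behind at the right; bystander. Origin at the centre of the underside
- jar: lidded specimen jar, 64 mm across, 60 mm tall, behind at the left; bystander. Origin at the centre of the underside
- washbottle: white bottle, 64 mm across, 150 mm tall, at the far right; bystander. Origin at the centre of the underside
- beaker: glass beaker, 72 mm across, 70 mm tall, at the far left; bystander. Origin at the centre of the underside

How it is judged:
On the way, in this order (a step that is already met when the one before it is completed fails the run):
1. the cover is slid fully open (to within 15 mm of its end) (value of joint cover above 0.135 m), for 0.2 s.
2. every block lies flat in the block tray and every mould is in the tub (x of block0 in the frame of tray between -0.11 and 0.11 m and y of block0 in the frame of tray between -0.056 and 0.056 m and z of block0 in the frame of tray between -0.003 and 0.009 m and angle between each of block0, block1, block2's own z axis and vertical below 0.12 rad and x of block1 in the frame of tray between -0.11 and 0.11 m and y of block1 in the frame of tray between -0.056 and 0.056 m and z of block1 in the frame of tray between -0.003 and 0.009 m and x of block2 in the frame of tray between -0.11 and 0.11 m and y of block2 in the frame of tray between -0.056 and 0.056 m and z of block2 in the frame of tray between -0.003 and 0.009 m and x of mould0 in the frame of tub between -0.118 and 0.118 m and y of mould0 in the frame of tub between -0.073 and 0.073 m and z of mould0 in the frame of tub between -0.003 and 0.056 m and x of mould1 in the frame of tub between -0.118 and 0.118 m and y of mould1 in the frame of tub between -0.073 and 0.073 m and z of mould1 in the frame of tub between -0.003 and 0.056 m and x of mould2 in the frame of tub between -0.118 and 0.118 m and y of mould2 in the frame of tub between -0.073 and 0.073 m and z of mould2 in the frame of tub between -0.003 and 0.056 m), for 0.2 s.
At the end, for the whole second after the job is handed in: Every block present lies flat on the tray's floor, wax down (tilt under 0.12 rad, its underside within 5 mm of the floor), all three moulds are inside the tub below its rim, tray and tub stand level, everything is at rest, and the cover is shut to within 8 mm (all of step 2 and linear speed of each of block0, block1, block2, mould0, mould1, mould2 below 0.03 m/s and value of joint cover below 0.008 m and angle between each of tray, tub's own z axis and vertical below 0.1 rad); the robot touches nothing.
It fails at once if a bystander is pushed more than 40 mm or tipped (distance of any of forceps, carton, jar, washbottle, beaker from where it was at the start of the episode above 0.04 m or angle between any of forceps, carton, jar, washbottle, beaker's own z axis and vertical above 0.5 rad).
Of block0, block1, block2 only 2 to 3 are there at a start; the rules pass over those that are not, and their reading is None.
At some moment in a run one of tray, tub may be knocked a few centimetres aside while the robot is not near it.
It also fails if it takes over 210 s, if anything falls off the work surface, if the arm or the gripper's body presses on something with over 40 N, if the wrist force passes 120 N, or if a joint passes its speed limit or range.

## Working session

There is one attempt and no reset: what is moved stays moved. The work goes in short steps, Python scripts to look and compute and a tool call to move; the robot and the scene stay as the last step left them, time stands still between calls to the robot, and variables do not carry over. Pictures are saved under pics/ and viewed, at most 14 in all, crops included, and the job is handed in when it is done.

Besides the shell and the picture viewer there is one more tool, called after "Emit:" as name([rows], argument=value, ...), one row to a line, values as JSON. step_arm: Moves the arm, as the interface text tells. Shifts and turns lie within -1 to 1; 1 stands for 25 mm of shift or 0.12 rad of turn. Its arguments: {"type":"object","properties":{"delta_pos":{"type":"array"},"turn":{"type":"array"},"grip":{"type":"number"},"newtons":{"type":"number"}},"required":["delta_pos","turn"]}

```bash
ls; mkdir -p pics; cat > h.py <<'E'
from bench import *
import numpy as np, cv2
def snap(n,f):
    c=camera(n); cv2.imwrite('pics/'+f+'.png',c['image'][:,:,::-1]); np.savez('pics/'+f+'.npz',**{k:c[k] for k in('image','z_map','mtx','view')}); return c
def load(f): return np.load('pics/'+f+'.npz')
def world(c):
    z=c['z_map']; h,w=z.shape; K=c['mtx']; u,v=np.meshgrid(np.arange(w),np.arange(h))
    p=np.stack([(u-K[0,2])/K[0,0]*z,-(v-K[1,2])/K[1,1]*z,-z,np.ones_like(z)],-1)
    return (p@np.linalg.inv(c['view']).T)[...,:3]
def st():
    s=read_state(); print(s['time'],np.round(s['ee_pos'],4),np.round(s['eef_rot'],3),np.round(s['ft_force'],1),s['width'],s['grip_force'])
E
python3 - <<'E'
from h import *
st()
for n in('top','side'):
    c=snap(n,n+'0'); print(c['mtx'],c['view'])
E
```

```text
pics
0.0 [ 0.1826 -0.5973  0.1877] [ 0.989  0.148 -0.    -0.001] [-0.3  0.7  0.3] 0.08706505626945805 0.0
[[478.00018223   0.         316.17724818]
 [  0.         478.00018223 236.71876485]
 [  0.           0.           1.        ]] [[ 2.55647521e-02 -9.99632059e-01 -9.06586172e-03  3.03314480e-04]
 [ 9.84624627e-01  2.36112483e-02  1.73080482e-01 -6.17313460e-01]
 [-1.72802742e-01 -1.33512303e-02  9.84865959e-01 -1.40698909e+00]
 [ 0.00000000e+00  0.00000000e+00  0.00000000e+00  1.00000000e+00]]
[[484.07722413   0.         329.1715214 ]
 [  0.         484.07722413 240.23334636]
 [  0.           0.           1.        ]] [[-0.78099646 -0.62416658  0.02146176  0.46046489]
 [ 0.44270308 -0.52904462  0.72396531 -0.37086172]
 [-0.44052073  0.57491553  0.68950245 -1.06578856]
 [ 0.          0.          0.          1.        ]]
```

View pics/top0.png

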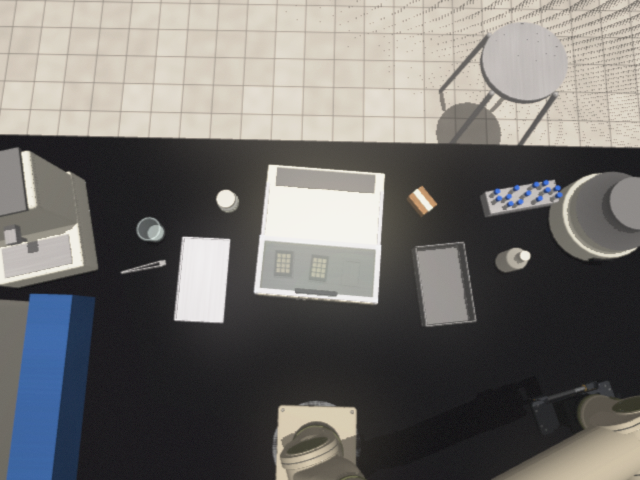

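View pics/side0.png

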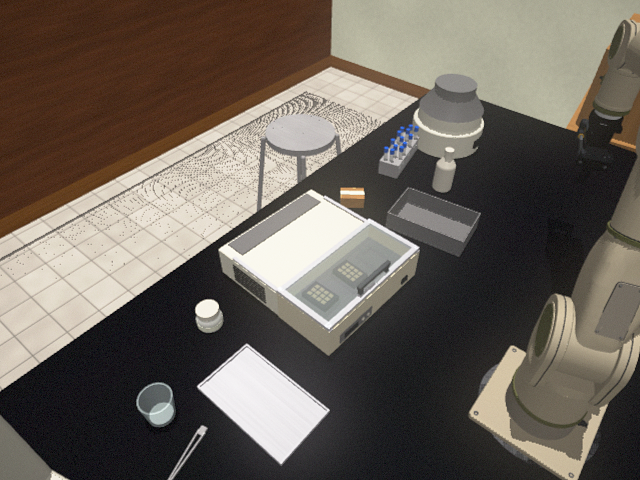

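The top view shows the cold plate in the centre with the handle at about (316,292). Blocks are at about (283,263) and (318,267), and there is an empty mould at about (350,272). The tray is on the left at (203,280) and the tub on the right at (445,284).

```bash
python3 - <<'E'
from h import *
c=load('top0')
im=c['image'][150:340,160:490][:,:,::-1]
im=cv2.resize(im,None,fx=2.42,fy=2.42,interpolation=cv2.INTER_CUBIC)
cv2.imwrite('pics/crop0.png',im)
W=world(c)
for n,u,v in [('handle',316,292),('handleL',298,291),('handleR',334,293.),('b0',283,263),('b1',318,267),('m2',350,272),('tray',203,280),('tub',445,284),('housing',320,215),('counter',220,350)]:
    print(n,np.round(W[int(v),int(u)],4))
E
```

```text
handle [0.4442 0.0109 0.1366]
handleL [0.4453 0.0615 0.1434]
handleR [ 0.4426 -0.0399  0.1376]
b0 [0.5274 0.1095 0.109 ]
b1 [0.518  0.0073 0.1109]
m2 [ 0.5053 -0.0855  0.1154]
tray [0.4803 0.3653 0.0055]
tub [ 0.4865 -0.3862  0.0063]
housing [0.6768 0.0053 0.0921]
counter [ 0.2688  0.3009 -0.0016]
```

View pics/crop0.png

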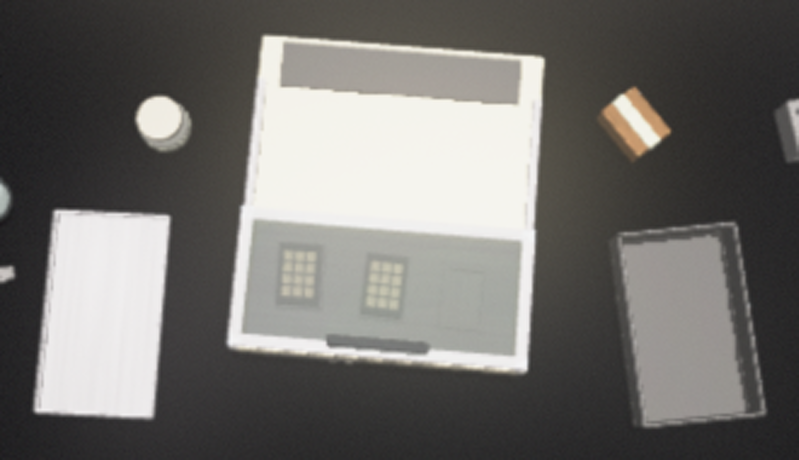

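```bash
cat >> h.py <<'E'
def px(c,u,v,h):
    K=c['mtx']; Vi=np.linalg.inv(c['view']); d=Vi[:3,:3]@np.array([(u-K[0,2])/K[0,0],-(v-K[1,2])/K[1,1],-1.]); o=Vi[:3,3]
    return np.round((o+d*(h-o[2])/d[2]),4)
E
python3 - <<'E'
from h import *
c=load('top0')
def P(n,x,y,h): print(n,px(c,(x+.5)/2.42-.5+160,(y+.5)/2.42-.5+150,h))
for n,x,y,h in [('covRL',245,207,.112),('covRR',535,232,.112),('covFR',527,372,.112),('covFL',229,347,.112),
 ('houRL',264,36,.101),('houRR',544,56,.101),('hL',327,340,.142),('hR',430,349,.142),
 ('b0',299,275,.0915),('b1',385,286,.0915),('m2',461,300,.076),('b0top',302,244,.0915),('b0bot',297,306,.0915),('b1top',388,254,.0915),('b1bot',382,317,.0915),
 ('tr',54,210,.01),('tr',170,214,.01),('tr',154,417,.01),('tr',34,412,.01),
 ('tub',614,234,.06),('tub',737,223,.06),('tub',766,412,.06),('tub',640,427,.06)]: P(n,x,y,h)
E
```

```text
covRL [0.6074 0.1771 0.112 ]
covRR [ 0.5852 -0.1744  0.112 ]
covFR [ 0.4175 -0.1654  0.112 ]
covFL [0.4381 0.1884 0.112 ]
houRL [0.8279 0.1646 0.101 ]
houRR [ 0.8098 -0.1865  0.101 ]
hL [0.4474 0.0706 0.142 ]
hR [ 0.44   -0.0493  0.142 ]
b0 [0.5285 0.1101 0.0915]
b1 [0.5176 0.005  0.0915]
m2 [ 0.5044 -0.0885  0.076 ]
b0top [0.5667 0.1079 0.0915]
b0bot [0.4906 0.1111 0.0915]
b1top [0.5569 0.0023 0.0915]
b1bot [0.4799 0.0077 0.0915]
tr [0.6154 0.4397 0.01  ]
tr [0.6138 0.2879 0.01  ]
tr [0.3532 0.2933 0.01  ]
tr [0.3555 0.4458 0.01  ]
tub [ 0.5933 -0.2795  0.06  ]
tub [ 0.611  -0.4332  0.06  ]
tub [ 0.3786 -0.4619  0.06  ]
tub [ 0.3567 -0.3088  0.06  ]
```

Emit:
step_arm([
  [0.5,1,0],
  [0.5,1,0],
  [0.5,1,0],
  [0.5,1,0],
  [0.5,1,0],
  [0.5,1,0],
  [0.5,1,0],
  [0.5,1,0],
  [0.5,1,0],
  [0.5,1,0],
  [0.5,1,0],
  [0.5,1,0],
], turn=[-0.25,-0.25,-0.25,-0.25,-0.25,-0.25,-0.25,-0.25,-0.25,-0.25,-0.25,-0.25], grip=1, newtons=20)

```text
time: 1.3
ee_pos: [0.333, -0.2965, 0.1882]
eef_rot: [0.999, -0.032, -0.0, -0.0]
ft_force: [0.0, 0.2, 0.7]
width: 0.0029
grip_force: 0.0
```

Emit:
step_arm([
  [0.27,1,0],
  [0.27,1,0],
  [0.27,1,0],
  [0.27,1,0],
  [0.27,1,0],
  [0.27,1,0],
  [0.27,1,0],
  [0.27,1,0],
  [0.27,1,0],
  [0.27,1,0],
  [0.27,1,0],
  [0.2,1,0],
], turn=[0,0,0,0,0,0,0,0,0,0,0,0])

```text
time: 2.5
ee_pos: [0.412, 0.0034, 0.1883]
eef_rot: [1.0, -0.032, -0.0, 0.0]
ft_force: [-0.8, 0.5, 0.2]
width: 0.0001
grip_force: 0.0
```

Emit:
step_arm([
  [0,0.3,-0.9],
  [0,0,-0.9],
  [0,0,-0.9],
  [0.4,0,0],
  [0.5,0,0],
  [0.5,0,0],
  [0.5,0,0],
  [0.5,0,0],
  [0.5,0,0],
  [0.5,0,0],
  [0.5,0,0],
  [0.5,0,0],
], turn=[0,0,0,0,0,0,0,0,0,0,0,0])

```text
time: 3.7
ee_pos: [0.5237, 0.0094, 0.1219]
eef_rot: [0.999, -0.032, 0.0, 0.0]
ft_force: [-0.9, -0.4, 1.2]
width: 0.0007
grip_force: 0.0
```

Emit:
step_arm([
  [0.5,0,0],
  [0.5,0,0],
  [0.4,0,0],
  [0,0,0],
  [0,0,0],
], turn=[0,0,0,0,0])

```text
time: 4.2
ee_pos: [0.5571, 0.0099, 0.1211]
eef_rot: [1.0, -0.032, -0.0, -0.0]
ft_force: [-0.1, -0.4, -0.6]
width: 0.0006
grip_force: 0.0
```

Emit:
step_arm([
  [0.2,0,0],
  [0.2,0,0],
  [0.2,0,0],
], turn=[0,0,0])

```text
time: 4.5
ee_pos: [0.5724, 0.0096, 0.1212]
eef_rot: [0.999, -0.032, 0.0, 0.0]
ft_force: [0.0, -0.2, -0.1]
width: 0.0006
grip_force: 0.0
```

```bash
python3 - <<'E'
from h import *
st(); c=snap('top','top1')
im=c['image'][150:340,160:490][:,:,::-1]
cv2.imwrite('pics/crop1.png',cv2.resize(im,None,fx=2.42,fy=2.42,interpolation=cv2.INTER_CUBIC))
E
```

```text
4.5 [0.5724 0.0096 0.1212] [ 0.999 -0.032  0.     0.   ] [ 0.  -0.2 -0.1] 0.0005880049922340814 0.0
```

View pics/crop1.png

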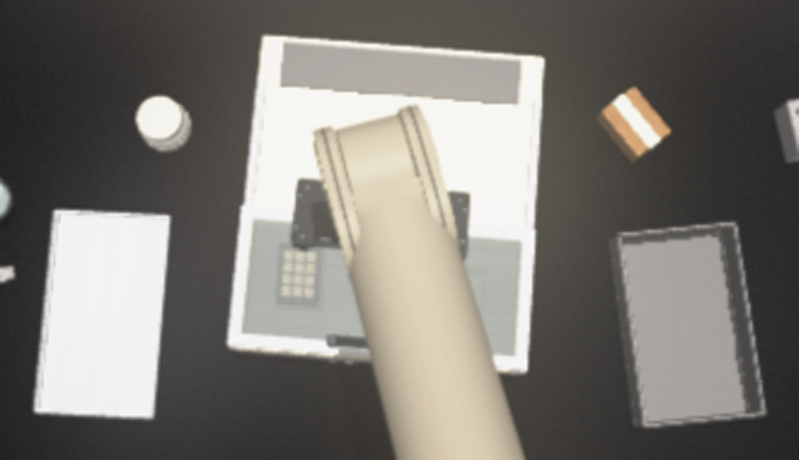

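The arm has moved on to x≈0.57, but the handle still shows at (350,341) in the crop, so the cover has not moved. I'll check from the side camera.

```bash
python3 - <<'E'
from h import *
c=snap('side','side1')
im=c['image'][150:370,200:440][:,:,::-1]
cv2.imwrite('pics/crops1.png',cv2.resize(im,None,fx=2.7,fy=2.7,interpolation=cv2.INTER_CUBIC))
E
```

```text
(no output)
```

View pics/crops1.png

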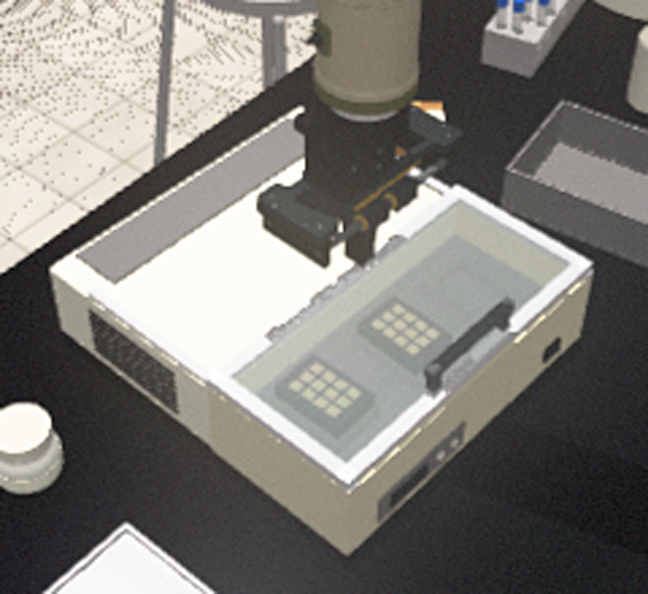

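The fingers are past the handle and the cover is unmoved. I'll go back in front of the handle and check each stage.

Emit:
step_arm([
  [0,0,1],
  [0,0,1],
  [0,0,0.5],
  [-1,0,0],
  [-1,0,0],
  [-1,0,0],
  [-1,0,0],
  [-1,0,0],
  [-1,0,0],
  [-0.6,0,0],
  [0,0,0],
], turn=[0,0,0,0,0,0,0,0,0,0,0])

```text
time: 5.7
ee_pos: [0.4058, 0.0094, 0.1834]
eef_rot: [0.999, -0.032, 0.0, 0.001]
ft_force: [0.1, -0.7, -0.4]
width: 0.0006
grip_force: 0.0
```

Emit:
step_arm([
  [0,0,-0.7],
  [0,0,-0.7],
  [0,0,-0.7],
  [0,0,-0.4],
  [0,0,0],
], turn=[0,0,0,0,0])

```text
time: 6.2
ee_pos: [0.4066, 0.01, 0.1198]
eef_rot: [1.0, -0.031, -0.001, -0.0]
ft_force: [0.1, -0.3, -0.6]
width: 0.0005
grip_force: 0.0
```

Emit:
step_arm([
  [0.4,0,0],
  [0.4,0,0],
  [0.4,0,0],
  [0.4,0,0],
], turn=[0,0,0,0])

```text
time: 6.6
ee_pos: [0.4482, 0.0098, 0.1213]
eef_rot: [0.999, -0.032, 0.0, -0.0]
ft_force: [0.4, 0.1, 0.0]
width: 0.0005
grip_force: 0.0
```

```bash
python3 - <<'E'
from h import *
st(); c=snap('side','side2')
im=c['image'][190:370,200:440][:,:,::-1]
cv2.imwrite('pics/crops2.png',cv2.resize(im,None,fx=3,fy=3,interpolation=cv2.INTER_CUBIC))
E
```

```text
6.6 [0.4482 0.0098 0.1213] [ 0.999 -0.032  0.    -0.   ] [0.4 0.1 0. ] 0.000535498046782139 0.0
```

View pics/crops2.png

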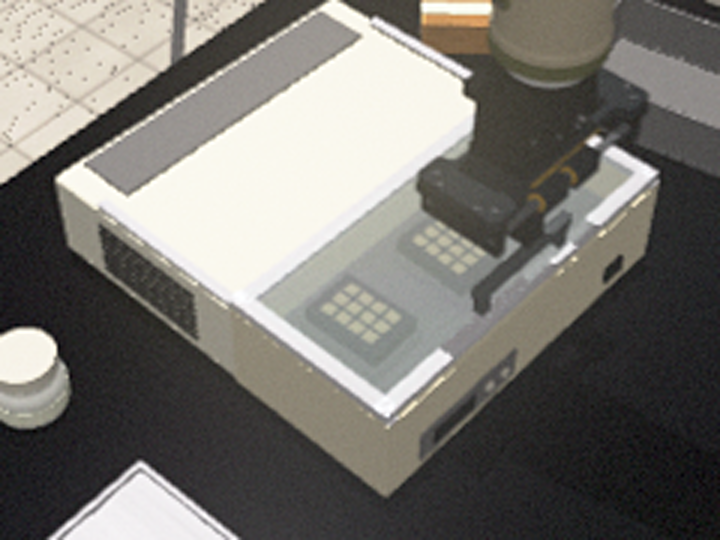

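```bash
python3 - <<'E'
from h import *
c=load('side2'); W=world(c)
def pr(p):
    q=c['view']@np.r_[p,1]; K=c['mtx']; return np.array([K[0,2]+K[0,0]*q[0]/-q[2],K[1,2]-K[1,1]*q[1]/-q[2]])
for p in [(.448,.0098,.1213),(.448,.0098,.16),(.4437,.0107,.142),(.4437,.0107,.13)]: u=pr(p); print(p,u.round(1),((u-[200,190])*3).round())
for v in range(200,300,4): print(v,[tuple(np.round(W[v,u],3)) for u in (374,379,384)])
E
```

```text
(0.448, 0.0098, 0.1213) [373.3 277.3] [520. 262.]
(0.448, 0.0098, 0.16) [374.7 266.3] [524. 229.]
(0.4437, 0.0107, 0.142) [375.3 272.6] [526. 248.]
(0.4437, 0.0107, 0.13) [374.9 275.9] [525. 258.]
200 [(np.float64(0.445), np.float64(0.05), np.float64(0.388)), (np.float64(0.435), np.float64(0.048), np.float64(0.392)), (np.float64(0.426), np.float64(0.044), np.float64(0.394))]
204 [(np.float64(0.443), np.float64(0.052), np.float64(0.379)), (np.float64(0.433), np.float64(0.05), np.float64(0.384)), (np.float64(0.425), np.float64(0.044), np.float64(0.384))]
208 [(np.float64(0.442), np.float64(0.053), np.float64(0.371)), (np.float64(0.432), np.float64(0.051), np.float64(0.375)), (np.float64(0.423), np.float64(0.045), np.float64(0.376))]
212 [(np.float64(0.441), np.float64(0.053), np.float64(0.36)), (np.float64(0.432), np.float64(0.048), np.float64(0.362)), (np.float64(0.422), np.float64(0.046), np.float64(0.366))]
216 [(np.float64(0.446), np.float64(0.042), np.float64(0.34)), (np.float64(0.43), np.float64(0.05), np.float64(0.353)), (np.float64(0.422), np.float64(0.044), np.float64(0.354))]
[... 2924 characters left out ...]
38), np.float64(0.019), np.float64(0.112)), (np.float64(0.43), np.float64(0.009), np.float64(0.109)), (np.float64(0.427), np.float64(-0.01), np.float64(0.094))]
288 [(np.float64(0.431), np.float64(0.03), np.float64(0.112)), (np.float64(0.429), np.float64(0.01), np.float64(0.096)), (np.float64(0.426), np.float64(-0.011), np.float64(0.08))]
292 [(np.float64(0.429), np.float64(0.031), np.float64(0.1)), (np.float64(0.427), np.float64(0.01), np.float64(0.083)), (np.float64(0.427), np.float64(-0.016), np.float64(0.059))]
296 [(np.float64(0.43), np.float64(0.027), np.float64(0.081)), (np.float64(0.428), np.float64(0.006), np.float64(0.063)), (np.float64(0.427), np.float64(-0.02), np.float64(0.04))]
```

Depth shows the closed fingers inside the bar with no contact force, so pushing with the closed fingertips doesn't work. I'll grip the bar across its thickness instead.

Emit:
step_arm([
  [0,0,1],
  [0,0,1],
  [0,0,0.5],
  [-0.17,0,0],
  [0,0,0],
  [0,0,0],
  [0,0,0],
  [0,0,0],
  [0,0,0],
  [0,0,0],
  [0,0,0],
  [0,0,0],
], turn=[0,0,1,1,1,1,1,1,1,1,1,1], grip=0)

```text
time: 7.85
ee_pos: [0.443, 0.0099, 0.1836]
eef_rot: [0.841, 0.54, 0.0, -0.0]
ft_force: [0.2, -0.7, -0.3]
width: 0.0845
grip_force: 0.0
```

Emit:
step_arm([
  [0,0,0],
  [0,0,0],
  [0,0,0],
  [0,0,0],
  [0,0,0],
], turn=[1,1,1,0.1,0])

```text
time: 8.35
ee_pos: [0.4429, 0.0099, 0.1835]
eef_rot: [0.73, 0.684, 0.0, -0.0]
ft_force: [0.7, -0.6, 0.3]
width: 0.0868
grip_force: 0.0
```

Emit:
step_arm([
  [0,0,-0.8],
  [0,0,-0.8],
  [0,0,-0.9],
  [0,0,0],
], turn=[0,0,0,0])

```text
time: 8.75
ee_pos: [0.4411, 0.0098, 0.1188]
eef_rot: [0.73, 0.684, -0.001, -0.002]
ft_force: [-0.6, 0.3, -0.4]
width: 0.0869
grip_force: 0.0
```

Emit:
step_arm([
  [0,0,0],
  [0,0,0],
  [0,0,0],
  [0,0,0],
  [0,0,0],
  [0,0,0],
  [0,0,0],
], turn=[0,0,0,0,0,0,0], grip=1, newtons=25)

```text
time: 9.45
ee_pos: [0.4428, 0.0098, 0.121]
eef_rot: [0.729, 0.685, 0.0, 0.0]
ft_force: [0.2, 0.3, 0.4]
width: 0.039
grip_force: 0.0
```

Emit:
step_arm([
  [0,0,0],
  [0,0,0],
  [0,0,0],
  [0,0,0],
  [0,0,0],
  [0,0,0],
], turn=[0,0,0,0,0,0])

```text
time: 10.05
ee_pos: [0.4428, 0.0098, 0.121]
eef_rot: [0.729, 0.685, 0.0, 0.0]
ft_force: [0.1, 0.2, 1.0]
width: 0.0012
grip_force: 0.0
```

The fingers closed fully without touching anything, so either the true fingertip height differs from the reported one or there is no contact. I'll check the fingertip depth in the earlier picture.

```bash
python3 - <<'E'
from h import *
c=load('side1'); W=world(c)
q=c['view']@np.r_[.5724,.0096,.1212,1]; K=c['mtx']; print(K[0,2]+K[0,0]*q[0]/-q[2],K[1,2]-K[1,1]*q[1]/-q[2])
for v in range(234,254,2): print(v,[tuple(float(a) for a in np.round(W[v,u],3)) for u in (330,333,336,339)])
snap('side','side3')
c=load('side3'); W=world(c); print()
for v in range(256,286,2): print(v,[tuple(float(a) for a in np.round(W[v,u],3)) for u in (366,370,374,378)])
im=c['image'][210:310,310:440][:,:,::-1]
cv2.imwrite('pics/crops3.png',cv2.resize(im,None,fx=5.8,fy=5.8,interpolation=cv2.INTER_CUBIC))
E
```

```text
333.12325577472143 253.93907141456015
234 [(0.548, 0.058, 0.239), (0.543, 0.053, 0.238), (0.539, 0.046, 0.236), (0.539, 0.034, 0.227)]
236 [(0.544, 0.062, 0.238), (0.561, 0.028, 0.204), (0.538, 0.047, 0.231), (0.561, 0.003, 0.186)]
238 [(0.574, 0.023, 0.185), (0.563, 0.025, 0.194), (0.565, 0.01, 0.182), (0.561, 0.003, 0.179)]
240 [(0.575, 0.021, 0.177), (0.565, 0.023, 0.184), (0.563, 0.013, 0.178), (0.054, 0.704, 0.993)]
242 [(0.574, 0.022, 0.171), (0.566, 0.021, 0.176), (0.563, 0.012, 0.171), (0.594, -0.044, 0.11)]
244 [(0.575, 0.021, 0.163), (0.566, 0.021, 0.169), (0.564, 0.01, 0.161), (0.591, -0.04, 0.108)]
246 [(0.576, 0.019, 0.155), (0.563, 0.024, 0.166), (0.563, 0.011, 0.157), (0.585, -0.031, 0.111)]
248 [(0.607, -0.022, 0.097), (0.566, 0.019, 0.154), (0.587, -0.021, 0.11), (0.582, -0.028, 0.107)]
250 [(0.594, -0.005, 0.11), (0.587, -0.009, 0.112), (0.581, -0.014, 0.112), (0.576, -0.02, 0.111)]
252 [(0.587, 0.004, 0.114), (0.583, -0.004, 0.111), (0.577, -0.009, 0.111), (0.573, -0.016, 0.108)]

256 [(0.509, -0.047, 0.111), (0.457, 0.022, 0.199), (0.432, 0.047, 0.235), (0.42, 0.0
[... 663 characters left out ...]
66), (0.435, 0.015, 0.161)]
272 [(0.476, -0.001, 0.112), (0.468, -0.006, 0.113), (0.442, 0.021, 0.154), (0.433, 0.017, 0.157)]
274 [(0.472, 0.005, 0.112), (0.466, -0.004, 0.109), (0.445, 0.014, 0.139), (0.439, 0.004, 0.135)]
276 [(0.469, 0.009, 0.11), (0.448, 0.026, 0.14), (0.44, 0.021, 0.141), (0.445, -0.007, 0.114)]
278 [(0.466, 0.013, 0.109), (0.444, 0.032, 0.14), (0.439, 0.022, 0.136), (0.443, -0.005, 0.11)]
280 [(0.449, 0.042, 0.139), (0.441, 0.036, 0.14), (0.445, 0.01, 0.114), (0.44, -0.0, 0.109)]
282 [(0.444, 0.049, 0.141), (0.44, 0.038, 0.134), (0.442, 0.013, 0.111), (0.436, 0.006, 0.109)]
284 [(0.442, 0.051, 0.138), (0.448, 0.022, 0.108), (0.439, 0.019, 0.111), (0.433, 0.01, 0.109)]
```

View pics/crops3.png

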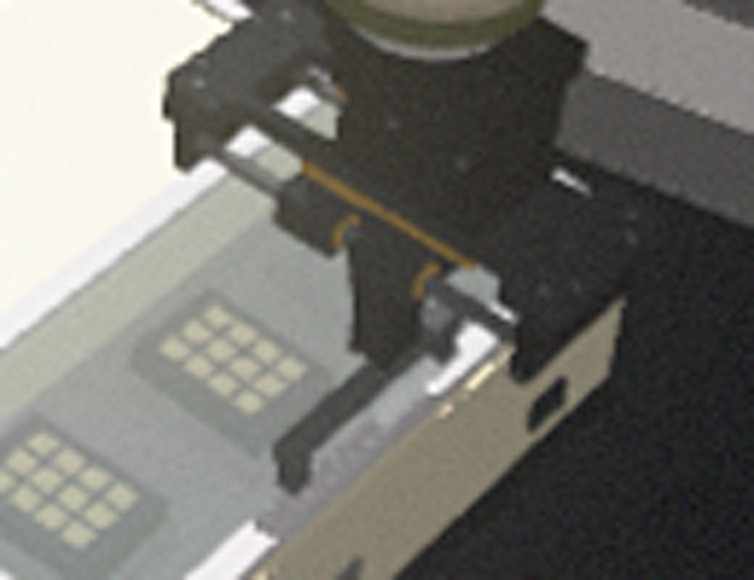

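In the depth data the real fingertips are at z≈0.15 while the reported TCP is 0.121, so the reported TCP reads about 29 mm too low. That explains why the fingers passed over the bar. I'll open, descend, and find the pane by touch to pin the offset.

Emit:
step_arm([
  [0,0,0.2],
  [0,0,0],
  [0,0,0],
  [0,0,0],
  [0,0,0],
  [0,0,0],
  [0,0,0],
  [0,0,0],
  [0,0,0],
  [0,0,0],
], turn=[0,0,0,0,0,0,0,0,0,0], grip=0)

```text
time: 11.1
ee_pos: [0.4428, 0.0098, 0.126]
eef_rot: [0.729, 0.685, 0.0, 0.0]
ft_force: [0.5, 0.3, -0.3]
width: 0.0726
grip_force: 0.0
```

Emit:
step_arm([
  [0,0,-0.4],
  [0,0,-0.4],
  [0,0,-0.3],
  [0,0,0],
  [0,0,0],
], turn=[0,0,0,0,0])

```text
time: 11.6
ee_pos: [0.4427, 0.0099, 0.0982]
eef_rot: [0.729, 0.685, -0.0, -0.0]
ft_force: [0.0, -0.8, 0.1]
width: 0.0867
grip_force: 0.0
```

Emit:
step_arm([
  [0,0,-0.1],
  [0,0,-0.05],
  [0,0,0],
], turn=[0,0,0])

```text
time: 11.9
ee_pos: [0.4428, 0.0098, 0.0947]
eef_rot: [0.729, 0.685, 0.0, 0.0]
ft_force: [-0.3, -0.3, -0.5]
width: 0.0871
grip_force: 0.0
```

Emit:
step_arm([
  [0,0,0],
  [0,0,0],
  [0,0,0],
  [0,0,0],
  [0,0,0],
  [0,0,0],
  [0,0,0],
  [0,0,0],
  [0,0,0],
  [0,0,0],
  [0,0,0],
  [0,0,0],
], turn=[0,0,0,0,0,0,0,0,0,0,0,0], grip=1)

```text
time: 13.1
ee_pos: [0.4434, 0.0098, 0.0948]
eef_rot: [0.729, 0.685, 0.001, 0.0]
ft_force: [5.2, 0.0, -4.7]
width: 0.0117
grip_force: 25.0
```

Emit:
step_arm([
  [0.5,-0.03,0],
  [0.5,-0.03,0],
  [0.5,-0.03,0],
  [0.5,-0.03,0],
  [0.5,-0.03,0],
  [0.5,-0.03,0],
  [0.5,-0.03,0],
  [0.5,-0.03,0],
  [0.5,-0.03,0],
  [0.3,-0.03,0],
  [0.2,-0.03,0],
  [0,0,0],
], turn=[0,0,0,0,0,0,0,0,0,0,0,0])

```text
time: 14.3
ee_pos: [0.5684, 0.0024, 0.0949]
eef_rot: [0.728, 0.685, 0.001, -0.0]
ft_force: [2.6, 4.0, 1.1]
width: 0.0117
grip_force: 25.0
```

Emit:
step_arm([
  [0.1,0,0],
  [0.1,0,0],
  [0,0,0],
], turn=[0,0,0])

```text
time: 14.6
ee_pos: [0.5729, 0.0021, 0.0948]
eef_rot: [0.729, 0.685, 0.0, -0.0]
ft_force: [0.8, 5.6, 2.5]
width: 0.0117
grip_force: 25.0
```

Emit:
step_arm([
  [0.2,0.05,0],
  [0.2,0,0],
  [0,0,0],
], turn=[0,0,0])

```text
time: 14.9
ee_pos: [0.5839, 0.0015, 0.0949]
eef_rot: [0.729, 0.684, 0.0, 0.001]
ft_force: [1.6, -2.4, 2.8]
width: 0.012
grip_force: 25.0
```

Emit:
step_arm([
  [0.1,0,0],
  [0.1,0,0],
  [0,0,0],
], turn=[0,0,0])

```text
time: 15.2
ee_pos: [0.5883, 0.0012, 0.0948]
eef_rot: [0.729, 0.684, -0.0, 0.001]
ft_force: [-0.3, -3.8, 5.7]
width: 0.0115
grip_force: 25.0
```

Emit:
step_arm([
  [0.1,0,0],
  [0.1,0,0],
  [0,0,0],
], turn=[0,0,0])

```text
time: 15.5
ee_pos: [0.5931, 0.0009, 0.0948]
eef_rot: [0.729, 0.684, -0.001, 0.001]
ft_force: [-1.1, -4.3, 6.7]
width: 0.0116
grip_force: 25.0
```

Emit:
step_arm([
  [0,0,0],
  [0,0,0],
  [0,0,0],
  [0,0,0],
  [0,0,0],
  [0,0,0.2],
  [0,0,1],
  [0,0,1],
  [0,0,1],
  [0,0,0.5],
  [-0.5,-0.5,0],
  [-0.5,-0.5,0],
], turn=[0,0,0,0,0,0,0,0,-1,-1,-1,-1], grip=0)

```text
time: 16.7
ee_pos: [0.5679, -0.0219, 0.1881]
eef_rot: [0.872, 0.49, 0.001, 0.0]
ft_force: [0.2, -0.7, -0.0]
width: 0.0865
grip_force: 0.0
```

Emit:
step_arm([
  [-0.5,-0.8,0],
  [-0.5,-0.8,0],
  [-0.5,-0.8,0],
  [-0.5,-0.8,0],
  [-0.5,-0.8,0],
  [-0.5,-0.8,0],
  [-0.5,-0.8,0],
  [0,-0.8,0],
  [0,-0.8,0],
  [0,0,0],
], turn=[-1,-1,-1,-1,-1,-1,-1,-1,-1,-0.1])

```text
time: 17.7
ee_pos: [0.4797, -0.205, 0.1875]
eef_rot: [0.999, -0.035, 0.0, 0.0]
ft_force: [0.4, -0.3, 0.1]
width: 0.0868
grip_force: 0.0
```

```bash
python3 - <<'E'
from h import *
st(); c=snap('top','top4'); snap('side','side4')
im=c['image'][150:340,160:490][:,:,::-1]
cv2.imwrite('pics/crop4.png',cv2.resize(im,None,fx=2.42,fy=2.42,interpolation=cv2.INTER_CUBIC))
E
```

```text
17.7 [ 0.4797 -0.205   0.1875] [ 0.999 -0.035  0.     0.   ] [ 0.4 -0.3  0.1] 0.08676261510180486 0.0
```

View pics/crop4.png

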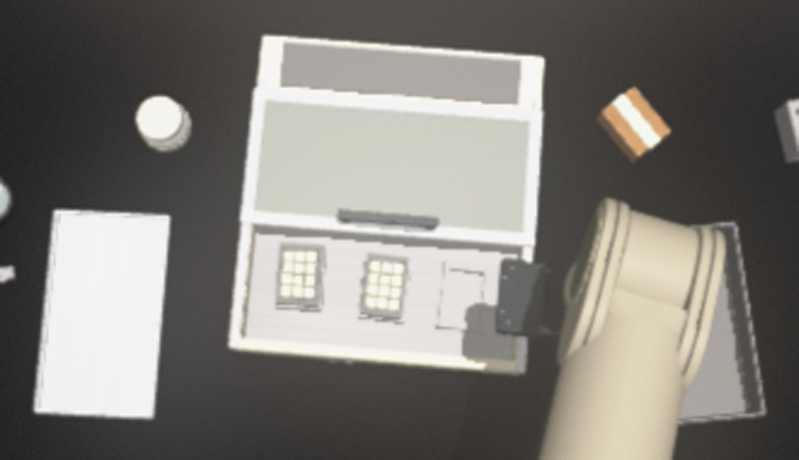

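The cover is open, with the rear edge at about (255,92) and the handle at (388,219). Blocks are at (299,275) and (385,286), and the third mould at (461,298) is empty. I'll measure positions from depth.

```bash
cat >> h.py <<'E'
def rect(W,zlo,zhi,x0,x1,y0,y1):
    m=(W[...,2]>zlo)&(W[...,2]<zhi)&(W[...,0]>x0)&(W[...,0]<x1)&(W[...,1]>y0)&(W[...,1]<y1)
    p=(W[m][:,:2]*1000).astype(np.float32)
    (c,s,a)=cv2.minAreaRect(p); print(len(p),'c',np.round(c,1),'size',np.round(s,1),'ang',round(a,1),'mean',p.mean(0).round(1))
E
python3 - <<'E'
from h import *
c=load('top4');W=world(c)
rect(W,.083,.10,.465,.582,.06,.16)
rect(W,.083,.10,.455,.572,-.045,.055)
def P(n,x,y,h): print(n,px(c,(x+.5)/2.42-.5+160,(y+.5)/2.42-.5+150,h))
for n,x,y in [('mTL',444,262),('mTR',487,266),('mBL',438,328),('mBR',481,330),]: P(n,x,y,.076)
for t,(x0,y0,x1,y1) in {'b0':(270,235,335,320),'b1':(355,245,415,325)}.items():
    im=c['image'][int(150+y0/2.42):int(150+y1/2.42),int(160+x0/2.42):int(160+x1/2.42)].mean(2)
    print(t); print(im.astype(int)[::1,::2])
E
```

```text
449 c [530.7 110.6] size [52.6 75.8] ang 87.0 mean [530.3 110.5]
449 c [519.5   5.3] size [51.9 75.1] ang 84.3 mean [519.    5.5]
mTL [ 0.5508 -0.0669  0.076 ]
mTR [ 0.5471 -0.1199  0.076 ]
mBL [ 0.4694 -0.0609  0.076 ]
mBR [ 0.4683 -0.1133  0.076 ]
b0
[[213 214 214 194 150 150 149 149 150 150 150 151 150 140]
 [224 226 226 223 215 215 215 215 215 215 215 216 214 157]
 [225 225 224 223 223 224 226 226 227 227 228 228 228 218]
 [226 226 212 196 200 203 209 210 217 218 221 225 228 229]
 [225 226 205 176 179 179 184 185 188 188 190 203 228 229]
 [224 223 202 163 174 175 174 175 174 176 176 184 227 229]
 [224 224 198 173 182 184 187 183 182 183 164 182 226 228]
 [223 223 195 211 238 224 238 229 237 235 169 185 224 227]
 [224 224 193 219 243 228 243 237 242 241 170 183 225 228]
 [223 223 189 215 242 226 243 236 242 241 167 182 226 228]
 [222 222 186 204 233 215 238 229 238 239 162 182 227 229]
 [223 222 181 206 236 204 214 197 214 215 175 183 225 229]
 [223 222 175 213 242 220 239 220 238 234 177 194 224 227]
 [224 223 172 220 243 223 243 229 243 237 173 199 223 227]
 [225 223 176 233 242
[... 2337 characters left out ...]
12 235 224 243 229 243 239 187 217 227]
 [227 210 173 220 211 207 221 207 237 230 186 223 227]
 [227 210 179 240 236 231 236 193 213 204 192 225 227]
 [226 209 180 243 241 239 243 213 239 228 193 225 227]
 [226 193 180 243 239 240 244 225 244 230 192 226 226]
 [226 194 176 227 232 236 243 226 243 226 198 226 226]
 [229 200 172 190 195 197 214 209 235 217 199 228 228]
 [231 211 172 175 176 175 180 184 195 183 199 227 229]
 [228 209 160 160 171 172 175 176 175 174 207 227 228]
 [227 209 205 144 150 151 156 159 170 173 214 229 228]
 [229 177 177 163 186 187 145 137 145 153 217 227 227]
 [230 218 216 216 207 168 149 161 172 190 221 227 226]
 [229 228 228 228 225 217 214 217 203 167 191 226 226]]
```

Emit:
step_arm([
  [0.2,0.9,0],
  [0.24,0.9,0],
  [0.24,0.9,0],
  [0.24,0.9,0],
  [0.24,0.92,0],
  [0,0,-1],
  [0,0,-1],
  [0,0,-1],
  [0,0,-1],
  [0,0,-1],
  [0,0,-0.5],
  [0,0,0],
], turn=[0,0,0,0,0,0,0,0,0,0,0,0], grip=0.12)

```text
time: 19.0
ee_pos: [0.5083, -0.0882, 0.0486]
eef_rot: [1.0, -0.03, -0.001, -0.0]
ft_force: [-0.0, 0.0, 1.0]
width: 0.0764
grip_force: 0.0
```

Emit:
step_arm([
  [0,0,-0.2],
  [0,0,0],
], turn=[0,0])

```text
time: 19.2
ee_pos: [0.5098, -0.0891, 0.0454]
eef_rot: [1.0, -0.031, 0.001, 0.0]
ft_force: [-0.1, 0.7, 0.6]
width: 0.0763
grip_force: 0.0
```

Emit:
step_arm([
  [0,0,-0.1],
  [0,0,0],
], turn=[0,0])

```text
time: 19.4
ee_pos: [0.5095, -0.0893, 0.0426]
eef_rot: [1.0, -0.032, 0.0, 0.0]
ft_force: [-0.2, 0.7, -0.2]
width: 0.0767
grip_force: 0.0
```

Emit:
step_arm([
  [0,0,-0.1],
  [0,0,0],
], turn=[0,0])

```text
time: 19.6
ee_pos: [0.5092, -0.0892, 0.0396]
eef_rot: [1.0, -0.032, -0.0, 0.0]
ft_force: [-0.8, 0.2, -0.1]
width: 0.0769
grip_force: 0.0
```

Emit:
step_arm([
  [0,-0.1,-0.1],
  [0,0,0],
], turn=[0,0])

```text
time: 19.8
ee_pos: [0.5091, -0.0921, 0.0369]
eef_rot: [0.999, -0.032, -0.0, 0.0]
ft_force: [0.1, 0.2, 0.6]
width: 0.0764
grip_force: 0.0
```

Emit:
step_arm([
  [0,0,-0.1],
  [0,0,0],
], turn=[0,0])

```text
time: 20.0
ee_pos: [0.5091, -0.0917, 0.0344]
eef_rot: [1.0, -0.032, -0.0, -0.0]
ft_force: [0.3, -0.7, 0.3]
width: 0.0762
grip_force: 0.0
```

Emit:
step_arm([
  [0,0,-0.08],
  [0,0,0],
], turn=[0,0])

```text
time: 20.2
ee_pos: [0.5092, -0.0916, 0.0325]
eef_rot: [1.0, -0.032, -0.0, 0.0]
ft_force: [0.2, 0.3, 1.1]
width: 0.0765
grip_force: 0.0
```

Emit:
step_arm([
  [0,0,-0.08],
  [0,0,0],
], turn=[0,0])

```text
time: 20.4
ee_pos: [0.5092, -0.0917, 0.0305]
eef_rot: [1.0, -0.032, -0.0, 0.0]
ft_force: [-0.9, 0.1, -0.8]
width: 0.0766
grip_force: 0.0
```

Emit:
step_arm([
  [0,0,-0.08],
  [0,0,0],
], turn=[0,0])

```text
time: 20.6
ee_pos: [0.5091, -0.0917, 0.0285]
eef_rot: [1.0, -0.032, -0.0, 0.0]
ft_force: [-0.0, 1.0, 0.1]
width: 0.0768
grip_force: 0.0
```

Emit:
step_arm([
  [0,0,-0.08],
  [0,0,0],
], turn=[0,0])

```text
time: 20.8
ee_pos: [0.5092, -0.0917, 0.0265]
eef_rot: [1.0, -0.032, -0.0, 0.0]
ft_force: [-0.7, 0.2, 0.3]
width: 0.0768
grip_force: 0.0
```

Emit:
step_arm([
  [0,0,-0.08],
  [0,0,0],
], turn=[0,0])

```text
time: 21.0
ee_pos: [0.5094, -0.0917, 0.0263]
eef_rot: [0.999, -0.032, -0.0, 0.0]
ft_force: [-8.8, 1.1, 21.7]
width: 0.0767
grip_force: 10.4
```

Emit:
step_arm([
  [0,0,-0.06],
  [0,0,0],
], turn=[0,0])

```text
time: 21.2
ee_pos: [0.5095, -0.0918, 0.0262]
eef_rot: [0.999, -0.032, -0.0, 0.001]
ft_force: [-16.6, 1.8, 38.4]
width: 0.0765
grip_force: 19.2
```

```bash
python3 - <<'E'
from h import *
st(); c=snap('side','side5')
im=c['image'][170:350,260:460][:,:,::-1]
cv2.imwrite('pics/crops5.png',cv2.resize(im,None,fx=3.3,fy=3.3,interpolation=cv2.INTER_CUBIC))
E
```

```text
21.2 [ 0.5095 -0.0918  0.0262] [ 0.999 -0.032 -0.     0.001] [-16.6   1.8  38.4] 0.07652593889161534 19.232705463655293
```

View pics/crops5.png

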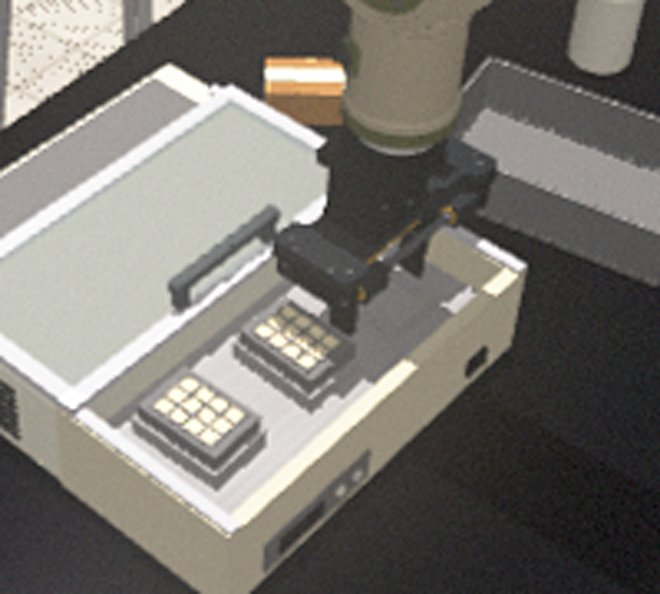

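The fingertips touched the well floor (60 mm) at a reported z of 0.026, so the real tip is the reported z plus 34 mm. The picture shows the fingers straddling the empty mould. I'll back off a little and grip it.

Emit:
step_arm([
  [0,0,0.26],
  [0,0,0],
  [0,0,0],
  [0,0,0],
  [0,0,0],
  [0,0,0],
  [0,0,0],
], turn=[0,0,0,0,0,0,0], grip=1, newtons=25)

```text
time: 21.95
ee_pos: [0.5092, -0.0917, 0.0295]
eef_rot: [1.0, -0.032, -0.0, 0.0]
ft_force: [0.5, -0.6, -0.2]
width: 0.0577
grip_force: 24.8
```

Emit:
step_arm([
  [0,0,0.5],
  [0,0,0.8],
  [0,0,0.9],
  [0,0,0.9],
  [0,0,0.9],
  [0,0,0],
], turn=[0,0,0,0,0,0])

```text
time: 22.55
ee_pos: [0.5112, -0.0915, 0.1334]
eef_rot: [1.0, -0.031, 0.003, 0.0]
ft_force: [0.4, 0.0, -1.5]
width: 0.0576
grip_force: 24.8
```

```bash
cat >> h.py <<'E'
def boxes():
    s=read_state(); c=camera('top'); W=world(c); print('grip',s['width'],s['grip_force'])
    print('tub',end=' '); rect(W,.045,.07,.3,.68,-.56,-.21)
    print('tray',end=' '); I=c['image'].astype(int); m=(I.min(2)>150)&(abs(W[...,2]-.007)<.012)&(W[...,0]>.28)&(W[...,0]<.72)&(W[...,1]>.22)&(W[...,1]<.52)
    p=(W[m][:,:2]*1000).astype(np.float32); print(len(p),[np.round(a,1) for a in cv2.minAreaRect(p)]); return c
E
python3 - <<'E'
from h import *
boxes()
E
```

```text
grip 0.05755068527804204 24.847737550735474
tub 604 c [ 493.2 -433.2] size [240.4 273.6] ang 6.9 mean [ 492.7 -393.8]
tray 4111 [array([524.9, 403.3]), array([347.2, 230.3]), np.float64(0.7)]
```

```bash
cat >> h.py <<'E'
def big(m,W,n):
    k,l,s,_=cv2.connectedComponentsWithStats(m.astype(np.uint8),connectivity=8); i=1+s[1:,4].argmax()
    p=(W[l==i][:,:2]*1000).astype(np.float32); print(n,len(p),[np.round(a,1) for a in cv2.minAreaRect(p)])
def boxes(sv=None):
    c=snap('top',sv) if sv else camera('top'); W=world(c); I=c['image'].astype(int)
    R=lambda a,b,d,e:(W[...,0]>a)&(W[...,0]<b)&(W[...,1]>d)&(W[...,1]<e)
    big((W[...,2]>.015)&(W[...,2]<.07)&R(.3,.66,-.5,-.21)|((I.min(2)>90)&(W[...,2]<.07)&R(.3,.66,-.5,-.21)),W,'tub')
    big((I.min(2)>150)&(W[...,2]<.02)&R(.28,.72,.22,.52),W,'tray')
E
python3 - <<'E'
from h import *
boxes('top6')
E
```

```text
tub 4146 [array([ 483.9, -373.9]), array([243.7, 154.5]), np.float64(7.2)]
tray 4104 [array([484. , 369.5]), array([157. , 262.3]), np.float64(88.8)]
```

Emit:
step_arm([
  [-0.28,-0.96,0],
  [-0.28,-0.96,0],
  [-0.28,-0.96,0],
  [-0.28,-0.96,0],
  [-0.28,-0.96,0],
  [-0.28,-0.96,0],
  [-0.28,-0.96,0],
  [-0.28,-0.96,0],
  [-0.28,-0.96,0],
  [-0.28,-0.96,0],
  [-0.28,-0.96,0],
  [-0.3,-0.98,0],
], turn=[0.13,0.13,0.13,0.13,0.13,0.13,0.13,0.13,0.13,0.13,0.13,0.13])

```text
time: 23.85
ee_pos: [0.4239, -0.3804, 0.1284]
eef_rot: [0.998, 0.062, -0.001, -0.001]
ft_force: [1.5, -0.4, -1.6]
width: 0.0575
grip_force: 24.8
```

Emit:
step_arm([
  [0,0,0],
  [0,0,-0.9],
  [0,0,-0.9],
  [0,0,-0.9],
  [0,0,-0.9],
  [0,0,-0.9],
  [0,0,-0.9],
  [0,0,-0.5],
  [0,0,-0.2],
  [0,0,0],
], turn=[0,0,0,0,0,0,0,0,0,0])

```text
time: 24.85
ee_pos: [0.4246, -0.3797, -0.0232]
eef_rot: [0.998, 0.062, -0.0, -0.0]
ft_force: [-0.2, -0.1, -1.3]
width: 0.0578
grip_force: 24.8
```

Emit:
step_arm([
  [0,0,0],
  [0,0,0],
  [0,0,0],
  [0,0,0],
  [0,0,0.4],
  [0,0,0.8],
  [0,0,1],
  [0,0,1],
  [0,0,1],
  [0,0,1],
  [0,0,0.8],
  [0,0,0],
], turn=[0,0,0,0,0,0,0,0,0,0,0,0], grip=0.12)

```text
time: 26.05
ee_pos: [0.4264, -0.3813, 0.1312]
eef_rot: [0.998, 0.062, 0.002, 0.002]
ft_force: [0.7, 0.8, 1.1]
width: 0.0766
grip_force: 0.0
```

Emit:
step_arm([
  [0.24,0.96,0],
  [0.24,0.96,0],
  [0.24,0.96,0],
  [0.24,0.96,0],
  [0.24,0.96,0],
  [0.24,0.96,0],
  [0.24,0.96,0],
  [0.24,0.96,0],
  [0.24,0.96,0],
  [0.24,0.96,0],
  [0.24,0.96,0],
  [0.24,0.96,0],
], turn=[-0.15,-0.15,-0.15,-0.15,-0.15,-0.15,-0.15,-0.15,-0.15,-0.15,-0.15,-0.2])

```text
time: 27.25
ee_pos: [0.4966, -0.0911, 0.1271]
eef_rot: [0.999, -0.049, -0.0, 0.0]
ft_force: [0.3, -1.2, 1.0]
width: 0.0764
grip_force: 0.0
```

Emit:
step_arm([
  [0.22,0.96,0],
  [0.22,0.96,0],
  [0.22,0.96,0],
  [0.22,0.96,0],
  [0,0,0],
  [0,0,0],
], turn=[0,0,0,0,0,0])

```text
time: 27.85
ee_pos: [0.5185, 0.0039, 0.127]
eef_rot: [0.999, -0.048, -0.0, 0.0]
ft_force: [-0.4, 0.4, -0.2]
width: 0.0765
grip_force: 0.0
```

Emit:
step_arm([
  [0,0.06,-0.8],
  [0,0,-0.8],
  [0,0,-0.8],
  [0,0,-0.6],
  [0,0,-0.3],
  [0,0,0],
], turn=[0,0,0,0,0,0])

```text
time: 28.45
ee_pos: [0.5182, 0.0048, 0.044]
eef_rot: [0.999, -0.049, -0.001, 0.0]
ft_force: [-0.2, 0.0, 0.3]
width: 0.0765
grip_force: 0.0
```

Emit:
step_arm([
  [0,0,0],
  [0,0,0],
  [0,0,0],
  [0,0,0],
  [0,0,0],
  [0,0,0],
  [0,0,0],
], turn=[0,0,0,0,0,0,0], grip=1, newtons=20)

```text
time: 29.15
ee_pos: [0.5191, 0.0053, 0.0451]
eef_rot: [0.999, -0.049, 0.0, 0.0]
ft_force: [-1.6, -1.1, 4.7]
width: 0.0517
grip_force: 20.0
```

Emit:
step_arm([
  [0,0,0.2],
  [0,0,0.3],
  [0,0,0.3],
  [0,0,0.6],
  [0,0,0.8],
  [0,0,0.8],
  [0,0,0.6],
  [0,0,0],
], turn=[0,0,0,0,0,0,0,0])

```text
time: 29.95
ee_pos: [0.5202, 0.0054, 0.1373]
eef_rot: [0.999, -0.049, 0.002, 0.0]
ft_force: [0.4, 1.0, -1.8]
width: 0.0519
grip_force: 20.0
```

```bash
python3 - <<'E'
from h import *
boxes('top7'); c=snap('side','side7')
im=c['image'][170:350,240:420][:,:,::-1]
cv2.imwrite('pics/crops7.png',cv2.resize(im,None,fx=3.3,fy=3.3,interpolation=cv2.INTER_CUBIC))
E
```

```text
tub 4153 [array([ 484.2, -373.3]), array([244.7, 152.5]), np.float64(7.3)]
tray 4121 [array([480.3, 321.6]), array([156.6, 262.5]), np.float64(88.5)]
```

View pics/crops7.png

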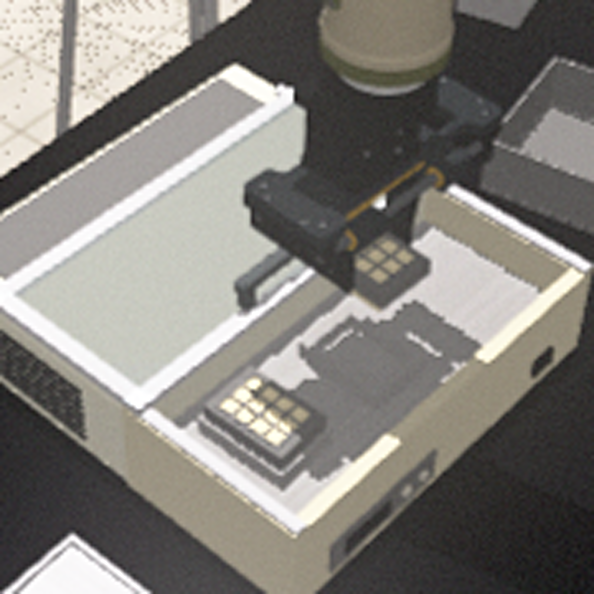

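The block is held cleanly and its mould stayed in the well. The tray has been knocked to about (0.480, 0.320), so I'll aim for that.

Emit:
step_arm([
  [0.06,0.96,0],
  [0.06,0.96,0],
  [0.06,0.96,0],
  [0.06,0.96,0],
  [0.06,0.96,0],
  [0.06,0.96,0],
  [0.06,0.96,0],
  [0.06,0.96,0],
  [0.06,0.96,0],
  [0.06,0.96,0],
  [0.06,0.96,0],
  [0.06,0.96,0],
], turn=[0.05,0.05,0.05,0.05,0.05,0.05,0.05,0.05,0.05,0.05,0.05,0.05])

```text
time: 31.25
ee_pos: [0.5362, 0.2938, 0.1332]
eef_rot: [1.0, -0.013, -0.001, 0.001]
ft_force: [-0.0, 0.4, -1.2]
width: 0.0516
grip_force: 20.0
```

Emit:
step_arm([
  [0,0.96,0],
  [0,0,-0.9],
  [0,0,-0.9],
  [0,0,-0.9],
  [0,0,-0.9],
  [0,0,-0.9],
  [0,0,-0.4],
  [0,0,-0.2],
  [0,0,0],
  [0,0,0],
], turn=[0,0,0,0,0,0,0,0,0,0])

```text
time: 32.25
ee_pos: [0.5372, 0.3177, 0.0081]
eef_rot: [1.0, -0.013, 0.0, -0.0]
ft_force: [-0.5, 0.1, -0.8]
width: 0.0522
grip_force: 20.0
```

Emit:
step_arm([
  [0,0.03,-0.4],
  [0,0,-0.25],
  [0,0,-0.1],
  [0,0,-0.05],
  [0,0,0],
], turn=[0,0,0,0,0])

```text
time: 32.75
ee_pos: [0.5368, 0.3181, -0.0128]
eef_rot: [1.0, -0.013, -0.0, 0.0]
ft_force: [-0.2, 0.4, -0.0]
width: 0.0515
grip_force: 20.0
```

Emit:
step_arm([
  [0,0,0],
  [0,0,0],
  [0,0,0],
  [0,0,0],
  [0,0,0.3],
  [0,0,0.8],
  [0,0,1],
  [0,0,1],
  [0,0,1],
  [0,0,1],
  [0,0,0.6],
  [0,0,0],
], turn=[0,0,0,0,0,0,0,0,0,0,0,0], grip=0.12)

```text
time: 33.95
ee_pos: [0.5378, 0.3189, 0.1322]
eef_rot: [1.0, -0.013, 0.002, -0.001]
ft_force: [0.6, -0.5, 0.2]
width: 0.0769
grip_force: 0.0
```

Emit:
step_arm([
  [-0.04,-0.92,0],
  [-0.04,-0.92,0],
  [-0.04,-0.92,0],
  [-0.04,-0.92,0],
  [-0.04,-0.92,0],
  [-0.04,-0.92,0],
  [-0.04,-0.92,0],
  [0,-0.92,0],
  [0,-0.92,0],
  [0,0,0],
  [0,0,0],
], turn=[-0.2,0,0,0,0,0,0,0,0,0,0])

```text
time: 35.05
ee_pos: [0.5294, 0.1108, 0.1289]
eef_rot: [1.0, -0.026, -0.001, 0.0]
ft_force: [-0.0, -0.1, 0.1]
width: 0.0766
grip_force: 0.0
```

Over block0. I need to reach a reported z of 0.045, which is −3.36 units.

Emit:
step_arm([
  [0,0,-0.8],
  [0,0,-0.8],
  [0,0,-0.8],
  [0,0,-0.6],
  [0,0,-0.36],
  [0,0,0],
], turn=[0,0,0,0,0,0])

```text
time: 35.65
ee_pos: [0.529, 0.1115, 0.0446]
eef_rot: [1.0, -0.025, -0.001, 0.0]
ft_force: [-0.1, -0.9, 0.3]
width: 0.0765
grip_force: 0.0
```

Emit:
step_arm([
  [0,0,0],
  [0,0,0],
  [0,0,0],
  [0,0,0],
  [0,0,0],
  [0,0,0],
  [0,0,0],
], turn=[0,0,0,0,0,0,0], grip=1, newtons=20)

```text
time: 36.35
ee_pos: [0.5301, 0.111, 0.0462]
eef_rot: [1.0, -0.025, 0.0, 0.0]
ft_force: [-1.3, -0.5, 5.4]
width: 0.0514
grip_force: 20.0
```

Emit:
step_arm([
  [0,0,0.2],
  [0,0,0.3],
  [0,0,0.3],
  [0,0,0.6],
  [0,0,0.8],
  [0,0,0.8],
  [0,0,0.6],
  [0,0,0],
], turn=[0,0,0,0,0,0,0,0])

```text
time: 37.15
ee_pos: [0.5312, 0.1115, 0.1384]
eef_rot: [1.0, -0.025, 0.002, -0.0]
ft_force: [-1.3, 0.5, -0.4]
width: 0.0517
grip_force: 20.0
```

```bash
python3 - <<'E'
from h import *
boxes('top8'); c=snap('side','side8'); W=world(load('top8'))
print('block1');rect(W,.022,.06,.46,.62,.26,.38)
im=c['image'][170:480,180:430][:,:,::-1]
cv2.imwrite('pics/crops8.png',cv2.resize(im,None,fx=1.9,fy=1.9,interpolation=cv2.INTER_CUBIC))
E
```

```text
tub 4148 [array([ 484. , -373.5]), array([244.1, 152.8]), np.float64(7.1)]
tray 3576 [array([480.1, 322.2]), array([156.8, 262.2]), np.float64(88.5)]
block1
422 c [537.1 317.5] size [53.4 75.8] ang 89.1 mean [536.8 317.2]
```

View pics/crops8.png

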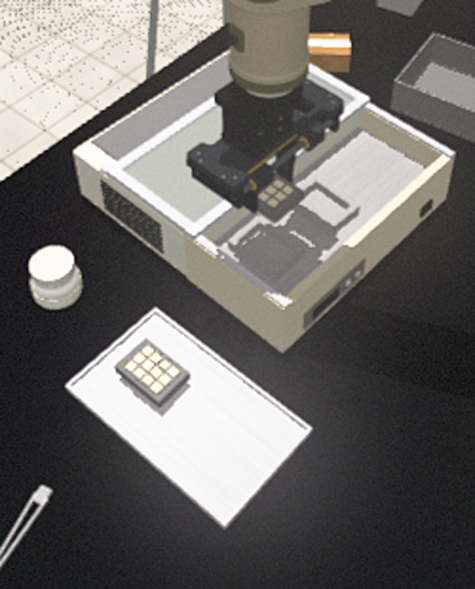

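Block1 lies flat in the tray at crop (152,370). Block0 is held, so I'll place it at the near end of the tray.

Emit:
step_arm([
  [-0.43,0.84,0],
  [-0.43,0.84,0],
  [-0.43,0.84,0],
  [-0.43,0.84,0],
  [-0.43,0.84,0],
  [-0.43,0.84,0],
  [-0.43,0.84,0],
  [-0.43,0.84,0],
  [-0.43,0.84,0],
  [-0.43,0.84,0],
  [0,0,0],
  [0,0,0],
], turn=[0.2,0,0,0,0,0,0,0,0,0,0,0])

```text
time: 38.45
ee_pos: [0.4212, 0.3213, 0.1349]
eef_rot: [1.0, -0.012, -0.001, 0.0]
ft_force: [1.1, 0.2, -0.7]
width: 0.0518
grip_force: 20.0
```

Emit:
step_arm([
  [0,0,-0.9],
  [0,0,-0.9],
  [0,0,-0.9],
  [0,0,-0.9],
  [0,0,-0.9],
  [0,0,-0.5],
  [0,0,-0.3],
  [0,0,0],
], turn=[0,0,0,0,0,0,0,0])

```text
time: 39.25
ee_pos: [0.4221, 0.3206, 0.0027]
eef_rot: [1.0, -0.013, -0.0, 0.0]
ft_force: [0.5, -0.5, -1.7]
width: 0.0515
grip_force: 20.0
```

Emit:
step_arm([
  [0,0,-0.35],
  [0,0,-0.15],
  [0,0,-0.08],
  [0,0,0],
  [0,0,0],
], turn=[0,0,0,0,0])

```text
time: 39.75
ee_pos: [0.4225, 0.3212, -0.011]
eef_rot: [1.0, -0.013, 0.0, -0.0]
ft_force: [-0.2, -0.4, -1.0]
width: 0.0519
grip_force: 20.0
```

Emit:
step_arm([
  [0,0,0],
  [0,0,0],
  [0,0,0],
  [0,0,0],
  [0,0,0.3],
  [0,0,0.8],
  [0,0,1],
  [0,0,1],
  [0,0,1],
  [0,0,1],
  [0,0,0.6],
  [0,0,0],
], turn=[0,0,0,0,0,0,0,0,0,0,0,0], grip=0.12)

```text
time: 40.95
ee_pos: [0.4233, 0.3219, 0.1334]
eef_rot: [1.0, -0.013, 0.002, -0.001]
ft_force: [0.4, -1.2, 0.6]
width: 0.0767
grip_force: 0.0
```

Emit:
step_arm([
  [0.43,-0.84,0],
  [0.43,-0.84,0],
  [0.43,-0.84,0],
  [0.43,-0.84,0],
  [0.43,-0.84,0],
  [0.43,-0.84,0],
  [0.43,-0.84,0],
  [0.43,-0.84,0],
  [0.43,-0.84,0],
  [0.43,-0.84,0],
  [0,0,0],
  [0,0,0],
], turn=[-0.2,0,0,0,0,0,0,0,0,0,0,0])

```text
time: 42.15
ee_pos: [0.5292, 0.1109, 0.1301]
eef_rot: [1.0, -0.025, -0.001, 0.0]
ft_force: [0.2, 0.7, 0.6]
width: 0.0765
grip_force: 0.0
```

```bash
python3 - <<'E'
from h import *
boxes('top9'); W=world(load('top9'))
rect(W,.022,.06,.48,.62,.26,.38);rect(W,.022,.06,.36,.48,.26,.38)
W=world(snap('side','side9'))
print('moulds');rect(W,.069,.09,.465,.582,.06,.16);rect(W,.069,.09,.46,.57,-.045,.05)
E
```

```text
tub 4154 [array([ 484., -373.]), array([244.4, 152.8]), np.float64(7.3)]
tray 3154 [array([480.2, 322.2]), array([157.1, 262.5]), np.float64(88.4)]
422 c [536.7 317.1] size [53.7 75.3] ang 87.2 mean [536.7 317. ]
439 c [423.3 320.9] size [53.5 75.1] ang 89.4 mean [423.1 320. ]
moulds
363 c [529.9 112.7] size [61.5 85.8] ang 88.6 mean [528.3 114.4]
337 c [517.9   7.4] size [62.3 85. ] ang 84.2 mean [517.4   8.8]
```

Both blocks are in the tray. Next is the mould at (0.530, 0.111).

Emit:
step_arm([
  [0,0,-0.8],
  [0,0,-0.8],
  [0,0,-0.8],
  [0,0,-0.8],
  [0,0,-0.5],
  [0,0,-0.32],
  [0,0,0],
], turn=[0,0,0,0,0,0,0])

```text
time: 42.95
ee_pos: [0.5292, 0.1114, 0.03]
eef_rot: [1.0, -0.025, -0.001, 0.0]
ft_force: [-0.5, 0.4, 0.5]
width: 0.0763
grip_force: 0.0
```

Emit:
step_arm([
  [0,0,0],
  [0,0,0],
  [0,0,0],
  [0,0,0],
  [0,0,0],
  [0,0,0],
  [0,0,0],
], turn=[0,0,0,0,0,0,0], grip=1, newtons=25)

```text
time: 43.65
ee_pos: [0.5303, 0.1111, 0.0314]
eef_rot: [1.0, -0.025, 0.001, 0.0]
ft_force: [-1.7, 0.1, 6.3]
width: 0.0576
grip_force: 25.0
```

Emit:
step_arm([
  [0,0,0.4],
  [0,0,0.8],
  [0,0,0.9],
  [0,0,0.9],
  [0,0,0.9],
  [0,0,0.3],
  [0,0,0],
  [0,0,0],
], turn=[0,0,0,0,0,0,0,0])

```text
time: 44.45
ee_pos: [0.5293, 0.1109, 0.1348]
eef_rot: [1.0, -0.025, -0.001, 0.0]
ft_force: [-0.2, 0.6, -0.1]
width: 0.0577
grip_force: 25.0
```

Emit:
step_arm([
  [0.02,-0.95,0],
  [0.02,-0.95,0],
  [0.02,-0.95,0],
  [0.02,-0.95,0],
  [0.02,-0.95,0],
  [0.02,-0.95,0],
  [0.02,-0.95,0],
  [0.02,-0.95,0],
  [0.02,-0.95,0],
  [0.02,-0.95,0],
  [0.02,-0.95,0],
  [0.02,-0.95,0],
], turn=[0.1,0.1,0.1,0.1,0.1,0.1,0.1,0.1,0.1,0.1,0.1,0.1])

```text
time: 45.65
ee_pos: [0.5349, -0.1747, 0.1341]
eef_rot: [0.999, 0.047, -0.001, -0.0]
ft_force: [-0.1, 0.2, -0.3]
width: 0.0574
grip_force: 25.0
```

Emit:
step_arm([
  [0.03,-0.95,0],
  [0.03,-0.95,0],
  [0.03,-0.95,0],
  [0.03,-0.95,0],
  [0.03,-0.95,0],
  [0.03,-0.95,0],
  [0.03,-0.95,0],
  [0.03,-0.95,0],
  [0,0,0],
  [0,0,0],
], turn=[0.1,0.1,0.07,0,0,0,0,0,0,0])

```text
time: 46.65
ee_pos: [0.5411, -0.3636, 0.134]
eef_rot: [0.998, 0.063, -0.001, -0.001]
ft_force: [-0.2, 0.7, -1.1]
width: 0.0577
grip_force: 25.0
```

Emit:
step_arm([
  [0,0,-0.9],
  [0,0,-0.9],
  [0,0,-0.9],
  [0,0,-0.9],
  [0,0,-0.9],
  [0,0,-0.9],
  [0,0,-0.5],
  [0,0,-0.2],
  [0,0,0],
  [0,0,0],
], turn=[0,0,0,0,0,0,0,0,0,0])

```text
time: 47.65
ee_pos: [0.5425, -0.3641, -0.0157]
eef_rot: [0.998, 0.063, 0.001, 0.0]
ft_force: [0.1, -0.3, -0.4]
width: 0.0577
grip_force: 25.0
```

Emit:
step_arm([
  [0,0,-0.26],
  [0,0,0],
], turn=[0,0])

```text
time: 47.85
ee_pos: [0.5417, -0.3639, -0.0235]
eef_rot: [0.998, 0.063, -0.0, 0.0]
ft_force: [-0.0, 0.1, -1.0]
width: 0.0574
grip_force: 25.0
```

Emit:
step_arm([
  [0,0,0],
  [0,0,0],
  [0,0,0],
  [0,0,0],
  [0,0,0.4],
  [0,0,0.8],
  [0,0,1],
  [0,0,1],
  [0,0,1],
  [0,0,1],
  [0,0,0.8],
  [0,0,0],
], turn=[0,0,0,0,0,0,0,0,0,0,0,0], grip=0.12)

```text
time: 49.05
ee_pos: [0.5436, -0.3648, 0.131]
eef_rot: [0.998, 0.063, 0.002, 0.002]
ft_force: [0.8, -0.3, 0.2]
width: 0.0765
grip_force: 0.0
```

Emit:
step_arm([
  [-0.06,0.92,0],
  [-0.06,0.92,0],
  [-0.06,0.92,0],
  [-0.06,0.92,0],
  [-0.06,0.92,0],
  [-0.06,0.92,0],
  [-0.06,0.92,0],
  [-0.06,0.92,0],
  [-0.06,0.92,0],
  [-0.06,0.92,0],
  [-0.06,0.92,0],
  [-0.06,0.92,0],
], turn=[-0.16,-0.16,-0.16,-0.16,-0.16,-0.16,-0.16,-0.16,-0.16,-0.16,-0.14,-0.14])

```text
time: 50.25
ee_pos: [0.5233, -0.0869, 0.1264]
eef_rot: [0.999, -0.05, -0.0, 0.0]
ft_force: [0.6, -0.8, -0.0]
width: 0.0765
grip_force: 0.0
```

Emit:
step_arm([
  [-0.06,0.92,0],
  [-0.06,0.92,0],
  [-0.06,0.92,0],
  [-0.06,0.92,0],
  [0,0,0],
  [0,0,0],
], turn=[0,0,0,0,0,0])

```text
time: 50.85
ee_pos: [0.5175, 0.0041, 0.1265]
eef_rot: [0.999, -0.049, -0.0, 0.0]
ft_force: [-0.9, -0.2, 0.2]
width: 0.0765
grip_force: 0.0
```

Descend to reported 0.030 (−3.86), grip, and lift.

Emit:
step_arm([
  [0.03,0.1,-0.8],
  [0,0,-0.8],
  [0,0,-0.8],
  [0,0,-0.8],
  [0,0,-0.4],
  [0,0,-0.26],
  [0,0,0],
], turn=[0,0,0,0,0,0,0])

```text
time: 51.55
ee_pos: [0.5183, 0.0061, 0.0298]
eef_rot: [0.999, -0.05, -0.0, 0.0]
ft_force: [-0.4, 0.3, -0.1]
width: 0.0768
grip_force: 0.0
```

Emit:
step_arm([
  [0,0,0],
  [0,0,0],
  [0,0,0],
  [0,0,0],
  [0,0,0],
  [0,0,0],
  [0,0,0],
], turn=[0,0,0,0,0,0,0], grip=1, newtons=25)

```text
time: 52.25
ee_pos: [0.519, 0.0065, 0.0308]
eef_rot: [0.999, -0.05, 0.0, 0.0]
ft_force: [-1.3, -1.1, 7.0]
width: 0.0578
grip_force: 25.0
```

Emit:
step_arm([
  [0,0,0.4],
  [0,0,0.8],
  [0,0,0.9],
  [0,0,0.9],
  [0,0,0.9],
  [0,0,0.3],
  [0,0,0],
  [0,0,0],
], turn=[0,0,0,0,0,0,0,0])

```text
time: 53.05
ee_pos: [0.518, 0.0065, 0.1343]
eef_rot: [0.999, -0.05, -0.001, 0.0]
ft_force: [-0.1, 0.1, -1.0]
width: 0.0576
grip_force: 25.0
```

```bash
python3 - <<'E'
from h import *
boxes('top10'); W=world(load('top10'))
print('tray blocks');rect(W,.022,.06,.48,.62,.26,.38);rect(W,.022,.06,.36,.48,.26,.38)
E
```

```text
tub 4164 [array([ 484., -374.]), array([244.3, 155.1]), np.float64(7.1)]
tray 3234 [array([480.2, 321.7]), array([156.7, 262.7]), np.float64(88.3)]
tray blocks
418 c [537.  317.6] size [53.2 75.3] ang 88.7 mean [536.7 317.3]
441 c [423.3 320.9] size [53.5 75.1] ang 89.7 mean [423.2 320. ]
```

Emit:
step_arm([
  [-0.09,-0.95,0],
  [-0.09,-0.95,0],
  [-0.09,-0.95,0],
  [-0.09,-0.95,0],
  [-0.09,-0.95,0],
  [-0.09,-0.95,0],
  [-0.09,-0.95,0],
  [-0.09,-0.95,0],
  [-0.09,-0.95,0],
  [-0.09,-0.95,0],
  [-0.09,-0.95,0],
  [-0.09,-0.95,0],
], turn=[0.16,0.16,0.16,0.16,0.16,0.16,0.16,0.16,0.16,0.16,0.14,0.14])

```text
time: 54.3
ee_pos: [0.4907, -0.279, 0.1338]
eef_rot: [0.998, 0.064, -0.001, -0.001]
ft_force: [0.2, 0.0, -0.9]
width: 0.0576
grip_force: 25.0
```

Emit:
step_arm([
  [-0.09,-0.95,0],
  [-0.09,-0.95,0],
  [-0.09,-0.95,0],
  [-0.02,-0.95,0],
  [0,0,0],
  [0,0,-0.9],
  [0,0,-0.9],
  [0,0,-0.9],
  [0,0,-0.9],
  [0,0,-0.9],
  [0,0,-0.5],
  [0,0,0],
], turn=[0,0,0,0,0,0,0,0,0,0,0,0])

```text
time: 55.5
ee_pos: [0.483, -0.3719, 0.0078]
eef_rot: [0.998, 0.063, -0.002, -0.001]
ft_force: [-0.7, 0.5, -1.4]
width: 0.0576
grip_force: 25.0
```

Emit:
step_arm([
  [0,0,-0.3],
  [0,0,-0.2],
  [0,0,0],
], turn=[0,0,0])

```text
time: 55.8
ee_pos: [0.4842, -0.3734, -0.0024]
eef_rot: [0.998, 0.063, -0.0, 0.0]
ft_force: [0.8, -0.6, -0.1]
width: 0.0577
grip_force: 25.0
```

Emit:
step_arm([
  [0,0,-0.15],
  [0,0,0],
  [0,0,0],
], turn=[0,0,0])

```text
time: 56.1
ee_pos: [0.4844, -0.3735, -0.0059]
eef_rot: [0.998, 0.063, 0.0, 0.0]
ft_force: [0.1, 1.0, -0.9]
width: 0.0576
grip_force: 25.0
```

Emit:
step_arm([
  [0,0,0],
  [0,0,0],
  [0,0,0],
  [0,0,0],
  [0,0,0.4],
  [0,0,0.8],
  [0,0,1],
  [0,0,1],
  [0,0,1],
  [0,0,1],
  [0,0,0.4],
  [0,0,0],
], turn=[0,0,0,0,0,0,0,0,0,0,0,0], grip=0.12)

```text
time: 57.3
ee_pos: [0.4851, -0.374, 0.1357]
eef_rot: [0.998, 0.063, 0.001, 0.001]
ft_force: [0.2, -0.7, -1.0]
width: 0.0766
grip_force: 0.0
```

Emit:
step_arm([
  [0.27,0.94,0],
  [0.27,0.94,0],
  [0.27,0.94,0],
  [0.27,0.94,0],
  [0.27,0.94,0],
  [0.27,0.94,0],
  [0.27,0.94,0],
  [0.27,0.94,0],
  [0.27,0.94,0],
  [0.27,0.94,0],
  [0.27,0.94,0],
  [0.27,0.94,0],
], turn=[0.6,0.7,0.7,0.7,0.7,0.7,0.7,0.7,0.7,0.7,0.7,0.7], grip=0)

```text
time: 58.5
ee_pos: [0.5646, -0.0894, 0.1325]
eef_rot: [0.845, 0.535, -0.001, -0.001]
ft_force: [0.2, -0.8, 1.2]
width: 0.0871
grip_force: 0.0
```

Emit:
step_arm([
  [0.27,0.94,0],
  [0.27,0.94,0],
  [0.27,0.94,0],
  [0.27,0.94,0],
  [0,0,0],
  [0,0,0],
], turn=[0.8,0.8,0.8,0.8,0,0])

```text
time: 59.1
ee_pos: [0.5914, 0.0036, 0.1327]
eef_rot: [0.729, 0.685, -0.001, -0.001]
ft_force: [-0.0, 0.1, 0.5]
width: 0.087
grip_force: 0.0
```

```bash
python3 - <<'E'
from h import *
st(); boxes('top11'); c=load('top11'); W=world(c)
im=c['image'][150:340,160:490][:,:,::-1]
cv2.imwrite('pics/crop11.png',cv2.resize(im,None,fx=2.42,fy=2.42,interpolation=cv2.INTER_CUBIC))
m=(W[...,0]>.39)&(W[...,0]<.6)&(W[...,1]>-.42)&(W[...,1]<-.32)&(W[...,2]<.1); print('max z in tub',np.percentile(W[...,2][m],[50,90,99]))
E
```

```text
59.1 [0.5914 0.0036 0.1327] [ 0.729  0.685 -0.001 -0.001] [-0.   0.1  0.5] 0.08703143732724047 0.0
tub 4164 [array([ 483.7, -373.2]), array([243.9, 153.1]), np.float64(7.4)]
tray 3231 [array([480.4, 321.9]), array([156.9, 263. ]), np.float64(88.5)]
max z in tub [0.00723025 0.03235191 0.0404238 ]
```

View pics/crop11.png

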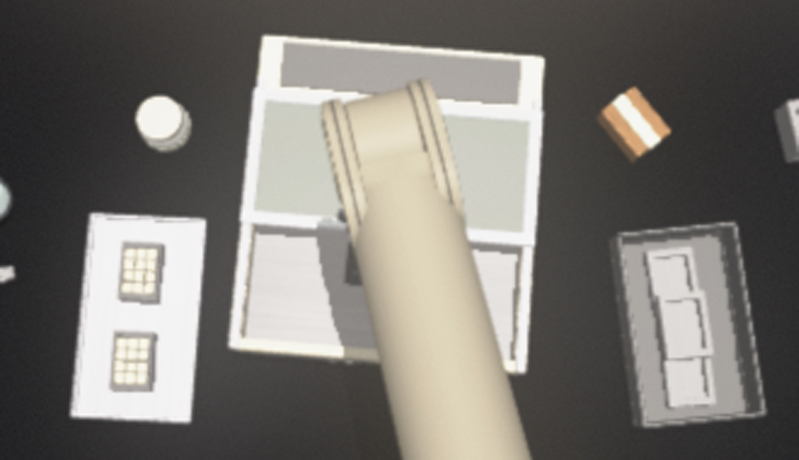

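The tray holds two flat blocks at (141,271) and (132,361), and the tub holds three moulds along about (685,330). Now I'll close the cover.

Emit:
step_arm([
  [0,0,-0.6],
  [0,0,-0.6],
  [0,0,-0.3],
  [0,0,0],
], turn=[0,0,0,0])

```text
time: 59.55
ee_pos: [0.5911, 0.0021, 0.0944]
eef_rot: [0.73, 0.684, -0.001, -0.001]
ft_force: [-0.5, 0.6, -0.4]
width: 0.0871
grip_force: 0.0
```

Emit:
step_arm([
  [0,0,0],
  [0,0,0],
  [0,0,0],
  [0,0,0],
  [0,0,0],
  [0,0,0],
  [0,0,0],
  [0,0,0],
  [0,0,0],
  [0,0,0],
  [0,0,0],
  [0,0,0],
], turn=[0,0,0,0,0,0,0,0,0,0,0,0], grip=1, newtons=25)

```text
time: 60.75
ee_pos: [0.5924, 0.0026, 0.0965]
eef_rot: [0.729, 0.684, 0.0, 0.0]
ft_force: [0.6, -0.0, 0.4]
width: 0.0117
grip_force: 25.0
```

Emit:
step_arm([
  [-0.5,0.03,0],
  [-0.5,0.03,0],
  [-0.5,0.03,0],
  [-0.5,0.03,0],
  [-0.5,0.03,0],
  [-0.5,0.03,0],
  [-0.5,0.03,0],
  [-0.5,0.03,0],
  [-0.5,0.03,0],
  [-0.5,0.03,0],
  [-0.4,0.03,0],
  [0,0,0],
], turn=[0,0,0,0,0,0,0,0,0,0,0,0])

```text
time: 61.95
ee_pos: [0.4559, 0.0106, 0.0964]
eef_rot: [0.73, 0.684, -0.001, -0.0]
ft_force: [-1.4, -0.6, -1.4]
width: 0.0115
grip_force: 25.0
```

Emit:
step_arm([
  [-0.2,0.01,0],
  [-0.2,0.01,0],
  [0,0,0],
], turn=[0,0,0])

```text
time: 62.25
ee_pos: [0.4466, 0.0111, 0.0964]
eef_rot: [0.73, 0.684, -0.0, -0.0]
ft_force: [-1.6, -0.9, 0.4]
width: 0.0116
grip_force: 25.0
```

Emit:
step_arm([
  [-0.1,0,0],
  [0,0,0],
], turn=[0,0])

```text
time: 62.45
ee_pos: [0.4446, 0.0113, 0.0964]
eef_rot: [0.729, 0.684, -0.0, -0.0]
ft_force: [-0.3, -1.7, -2.0]
width: 0.012
grip_force: 25.0
```

Emit:
step_arm([
  [-0.1,0,0],
  [0,0,0],
], turn=[0,0])

```text
time: 62.65
ee_pos: [0.4436, 0.0114, 0.0965]
eef_rot: [0.73, 0.684, 0.001, 0.001]
ft_force: [8.9, -2.5, -12.7]
width: 0.0116
grip_force: 25.0
```

Emit:
step_arm([
  [-0.06,0,0],
  [0,0,0],
], turn=[0,0])

```text
time: 62.85
ee_pos: [0.4436, 0.0114, 0.0965]
eef_rot: [0.729, 0.684, 0.003, 0.002]
ft_force: [19.2, -1.5, -20.6]
width: 0.0115
grip_force: 25.0
```

Emit:
step_arm([
  [0.06,0,0],
  [0,0,0],
  [0,0,0],
  [0,0,0],
  [0,0,0],
  [0,0,0],
  [0,0,0.3],
  [0,0,0.8],
  [0,0,1],
  [0,0,1],
  [0,0,0.5],
  [0,0,0],
], turn=[0,0,0,0,0,0,0,0,0,0,0,0], grip=0)

```text
time: 64.05
ee_pos: [0.4433, 0.0113, 0.188]
eef_rot: [0.73, 0.684, 0.001, 0.001]
ft_force: [0.9, 0.4, 0.1]
width: 0.0861
grip_force: 0.0
```

```bash
python3 - <<'E'
from h import *
boxes('top12'); c=load('top12')
im=c['image'][150:340,160:490][:,:,::-1]
cv2.imwrite('pics/crop12.png',cv2.resize(im,None,fx=2.42,fy=2.42,interpolation=cv2.INTER_CUBIC))
E
```

```text
tub 4143 [array([ 483.8, -374.1]), array([243.9, 154. ]), np.float64(7.2)]
tray 3232 [array([480.1, 321.8]), array([157.2, 262.5]), np.float64(88.4)]
```

View pics/crop12.png

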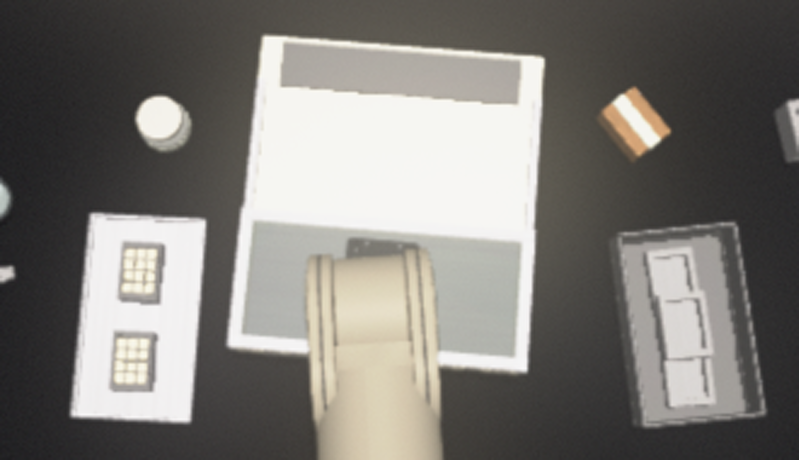

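The cover is shut against its stop, with its front edge back at about y=350–370 in the crop as at the start. The blocks are in the tray, the moulds are in the tub, and the robot is clear of everything.

```bash
python3 -c "
from bench import *
print(close_job())"
```

```text
the job is handed in; nothing more can be done
None
```

The job is handed in at about 64 s: both blocks present lie flat in the tray, all three moulds are in the tub and the cover is shut to its stop; no verdict was returned.

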